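Lock a bayonet lamp into the light-source box

TASK

Fit the orange-handled lamp module into the socket tower on top of the beige light-source box: let its two lugs find the two slots, push it down against the spring, twist it clockwise (seen from above) about a quarter turn until it locks, then let go so that it stays locked there, upright. Work gently, without forcing the lamp against the box, and leave the bottle, dish and tip rack where they are.

Things in the scene. Friction and masses are not known exactly. Their poses are not given: they have to be found in the camera images.
- lamp: Loose lamp module, 140 to 240 g, 70 mm tall, standing on its flat underside; origin at the centre of that underside, z up. Brass plug 33 mm in diameter, 26 mm high, 2 mm chamfer at the foot; then a black flange 40 mm in diameter from 26 to 31 mm; then an orange grip bar. The same after a half turn about z.
- lamp_lugs (a point): On the lamp's axis, 7 mm above its underside, axes as the lamp's: height of the two steel lugs, which stick out of the plug along the lamp's +x and -x to 23 mm from the axis; each is 6 mm wide and 6 mm high (4 to 10 mm above the underside).
- lamp_grip (a point): Middle of the pads' best place on the orange grip bar, on the lamp's axis, 54 mm above its underside. The bar reaches from 31 to 70 mm, is 44 mm long along the lamp's x and 14 mm thick along y: grip it across y, firmly (push and twist go through the grip).
- box: Fixed light-source box, 200 (x) by 160 (y) by 90 mm high, origin at the centre of its underside, grey front at its -x face. On its lid stands the round socket tower, 58 mm in outer diameter and 32 mm high, its axis 20 mm from the box centre towards the box's -x. Box and socket stand 50 N from the lamp, all contacts added up (spring included).
- socket (a point): Centre of the socket's mouth, level with the tower's rim, 122 mm above the bench; axes as the box's. Bore 36 mm, with two opposite 9 mm wide entry slots for the lugs, red dots beside them. The slotted collar was clamped by hand (holds 4 N m): the line through the slots lies up to 26 degrees either way from this x axis. Lugs off the slots rest on the rim, underside 4 mm below the mouth.
- spring_face (a point): On the socket's axis, 9 mm below the mouth, axes as the box's: the copper spring plate that meets the lamp's underside, 6 N at first touch and 0.6 N more per mm. With the underside 18 mm or more below the mouth (11.4 N) the lugs are clear under the ledge and can turn, clockwise seen from above only; at 21 mm (13 N) they meet a rigid floor.
- lock_level (a point): On the socket's axis, 15 mm below the mouth, axes as the box's: where the lamp's underside stands when locked. Turned 76 to 84 degrees clockwise from the slots (80 is the middle, a stop ends it) the lugs lie under pockets 3 mm deep, into which the spring lifts the lamp; the pocket's edge then bars turning back.
- reagent: Bystander: small amber bottle, 44 mm in diameter, 85 mm high, origin at the centre of its underside.
- dish: Bystander: closed round culture dish, 92 mm in diameter, 18 mm high, origin at the centre of its underside.
- tiprack: Bystander: blue pipette-tip rack, 75 by 100 by 52 mm high, origin at the centre of its underside.
Not all that is in view belongs to the job. Of the things like the lamp, leave any that is pink, purple or turquoise; of the rest the smaller one is meant.

How it is judged:
By the outcome, as a careful person would: the job done as asked, in the order asked, and still so for the second after the job is handed in, with the robot touching nothing.
It also fails if it takes over 72 s, if anything falls off the work surface, if the arm or the gripper's body presses on something with over 40 N, if the wrist force passes 120 N, or if a joint passes its speed limit or range.

ROBOT

A 6-joint arm with a two-finger parallel gripper is mounted at the origin on the work surface. World frame = base frame: x ahead of the robot, y to its left, z up, the work surface at z = 0. Lengths are in m, angles in rad, forces in N, time in s.
With the tool pointing down it reaches from about 0.3 to 0.875 m from the base axis. Payload 6.4 kg.
Tool frame: the origin (TCP) lies at the very end of the fingers, on their centre line; the grasp point (between the pads) lies 19 mm behind it; z points along the fingers, y is the direction in which the jaws open and shut (so a half turn about z gives the same grasp; the last joint's range is limited). The gripper opens to 85 mm and grips with 20 to 120 N. Pads are 22 mm wide; open, the fingers measure 114 mm over their backs; the gripper's body (76 mm by 85 mm) begins 54 mm behind the grasp point. The pads swing forward as they close: fully open they stand 13 mm farther back than shut.
Start: joints at [0.93, 0.181, 1.607, -0, 1.354, -0.206], TCP at [0.242, 0.522, 0.231] pointing down, gripper open.
Joint ranges: [-2.99, 2.99], [-0.89, 2.07], [0.3, 2.58], [-1.14, 4.28], [0, 2.63], [-3.12, 3.12]. Speed limits (rad/s): [2.57, 2.57, 3.01, 3.14, 3.14, 3.14].

INTERFACE

Orientations are given as a unit quaternion [w, x, y, z].
In Python, from bench import telemetry, imaging, ctrl gives the robot as it stands.
- The arm moves only by the shell command python3 -m pendant 'ROWS' [OPENING]. ROWS is JSON, a list that holds one entry, the list of rows, each a list of 6 numbers: the shift along the tool's x, y, z in units of 200 mm (1.0 is 200 mm), then the turn, a rotation vector about the tool's x, y, z in units of pi rad (1.0 is pi rad). In form: [[[tx, ty, tz, rx, ry, rz], ...]]. A call has 1 to 12 rows; each row shifts and turns the pose as measured when the row begins, along the tool's axes as they then stand; what a row does not reach is not made up. A row lasts 1/8 s, in which the tool goes at most 62.5 mm and 10.7 degrees, less where a joint would pass 70% of its speed; a pose out of reach is approached as far as the arm can. A call with a number of a shift or a turn outside -1 to 1 is refused whole. A call with a gripper value outside its range is refused whole. OPENING is the closure, from 0 (fully open) to 1 (shut), set as the call begins (- or left out, the last holds). The fingers move at their own pace and stop on an object; the grip force is fixed at half the most. Time passes only in rows, so rows that do not move let the fingers close. It gives the time, the measured TCP pose, the force and the opening at its end, in the units of the state.
- telemetry.get_obs(): the state, without advancing time (a new reading comes with each control period).
- imaging.camera(name): name is "scene" or "top" or "wrist"; returns a dict with "pixels" (400x640x3 uint8, blue, green, red), "vfov" (degrees; the focal length in pixels is half the picture's height over the tangent of half this angle, whatever the lens; pixels are square), "cx", "cy" (the principal point, pixels), "R" (3x3) and "t" (3): a world point X has camera coordinates R X + t. Camera axes: x right, y down, z forward; pixel columns grow to the right and rows downward; lengths in m; the calibration is good to about 2 mm. A picture is of the moment at which its call begins. There is no depth.
- ctrl.hand_in(): hands the job in, once; it reports no verdict.
The state is a dict: "time_s": time; "q": joint angles; "dq": joint speeds; "joint_efforts": joint torques, N m; "eef_pos": TCP position; "eef_rot": TCP orientation; "wrist_force": force on the tool from outside, world axes, zero at the start; "torque": the same for the moment, N m; "opening": opening from 0.0 (shut) to 1.0 (fully open).
Only numpy, scipy, OpenCV 4.12 (cv2) and the standard library are available. Lean on these libraries where they do the work, as an engineer would, in place of code of your own. Each camera call takes 0.05 s, during which the arm holds its last target.

## Working session

There is one attempt and no reset: what is moved stays moved. The work goes in short steps, Python scripts to look and compute and a shell command to move; the robot and the scene stay as the last step left them, time stands still between calls to the robot, and variables do not carry over. Pictures are saved under pics/ and viewed, and the job is handed in when it is done.

```bash
ls; mkdir -p pics
cat > h.py <<'E'
import numpy as np, cv2
from bench import telemetry, imaging, ctrl
def cam(n,save=None):
    c=imaging.camera(n)
    c['f']=200/np.tan(np.radians(c['vfov'])/2) if True else 0
    c['R']=np.array(c['R']);c['t']=np.array(c['t'])
    if save: cv2.imwrite('pics/'+save,c['pixels'])
    return c
def ray(c,u,v):
    d=np.array([(u-c['cx'])/c['f'],(v-c['cy'])/c['f'],1.]); 
    return -c['R'].T@c['t'], c['R'].T@d
def onz(c,u,v,z):
    o,d=ray(c,u,v); return o+d*(z-o[2])/d[2]
def proj(c,X):
    p=c['R']@np.array(X)+c['t']; return c['f']*p[0]/p[2]+c['cx'],c['f']*p[1]/p[2]+c['cy']
def tri(c1,p1,c2,p2):
    o1,d1=ray(c1,*p1);o2,d2=ray(c2,*p2)
    A=np.stack([d1,-d2],1);s=np.linalg.lstsq(A,o2-o1,rcond=None)[0]
    a,b=o1+d1*s[0],o2+d2*s[1]
    return (a+b)/2,np.linalg.norm(a-b)
E
python3 - <<'E'
from h import *
import pickle
D={}
for n in ['scene','top','wrist']:
    c=cam(n,n+'0.png');D[n]=c
    print(n,c['vfov'],c['cx'],c['cy'],-c['R'].T@c['t'],{k for k in c})
pickle.dump(D,open('d0.pkl','wb'))
print(telemetry.get_obs())
E
```

```text
pics
scene 51.06970667703426 316.8209954164443 208.45256729551002 [ 1.30113699 -0.01372907  0.8572345 ] {'cy', 'f', 'cx', 'R', 't', 'pixels', 'vfov'}
top 53.152982209848375 317.8161187861998 201.01573599761 [ 0.34261975 -0.04301803  1.29318398] {'cy', 'f', 'cx', 'R', 't', 'pixels', 'vfov'}
wrist 65.07764946729037 323.1265696060867 198.57863273708696 [0.173352   0.55222851 0.37271957] {'cy', 'f', 'cx', 'R', 't', 'pixels', 'vfov'}
{'time_s': 0.15, 'q': array([ 9.29703458e-01,  1.81355650e-01,  1.60774913e+00, -2.05245509e-06,
        1.35380154e+00, -2.06339143e-01]), 'dq': array([ 0.00052142, -0.00239598, -0.00318424, -0.00063397,  0.00096078,
        0.0016009 ]), 'joint_efforts': array([ 1.27389171e-05, -4.45261395e+01, -3.51690137e+01, -3.06991979e-04,
        5.89033094e-03,  7.24223412e-06]), 'eef_pos': array([0.24193842, 0.52117352, 0.2306135 ]), 'eef_rot': array([-2.69143425e-04,  2.15668700e-01,  9.76466375e-01, -5.99158418e-04]), 'wrist_force': array([-0.17057559, -0.14418921, -0.74641459]), 'torque': array([ 0.02075611, -0.00522967, -0.01098764]), 'opening': 1.0009644708650898}
```

View pics/scene0.png

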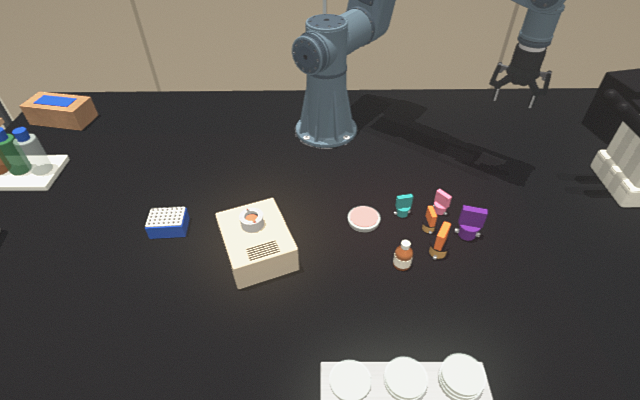

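View pics/top0.png

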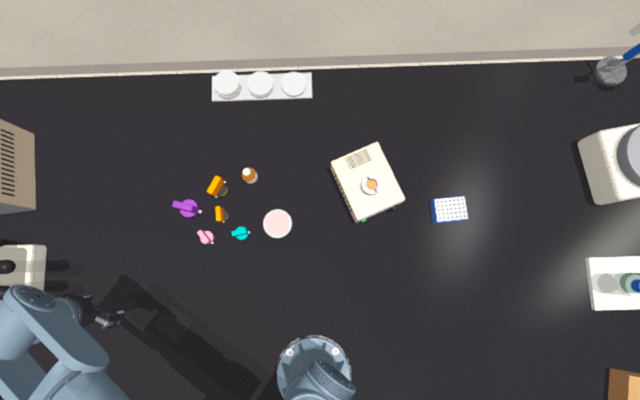

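View pics/wrist0.png

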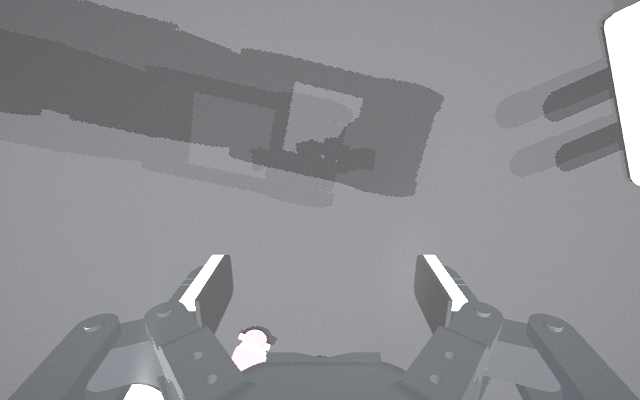

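Run:
```python
from h import *
import pickle
D=pickle.load(open('d0.pkl','rb'));s,t=D['scene'],D['top']
a=cv2.resize(s['pixels'][180:280,380:500],None,fx=6,fy=6,interpolation=cv2.INTER_CUBIC)[:,:]
cv2.imwrite('pics/c1.png',a)
b=cv2.resize(t['pixels'][160:250,160:300],None,fx=5,fy=5,interpolation=cv2.INTER_CUBIC)
cv2.imwrite('pics/c2.png',b)
d=cv2.resize(t['pixels'][135:230,320:480],None,fx=5,fy=5,interpolation=cv2.INTER_CUBIC)
cv2.imwrite('pics/c3.png',d)
for c in (s,t):
    hsv=cv2.cvtColor(c['pixels'],cv2.COLOR_BGR2HSV)
    m=cv2.inRange(hsv,(8,180,120),(20,255,255))
    n,l,st,ce=cv2.connectedComponentsWithStats(m)
    for i in range(1,n):
        if st[i,4]>15: print(st[i],ce[i], onz(c,*ce[i],0.05))
```

```text
[242 168  13  12  56] [249.5   175.125] [0.6190581  0.18334487 0.05      ]
[207 175  17  21 120] [215.99166667 186.25      ] [0.58645587 0.29002485 0.05      ]
[218 206   6  16  44] [220.86363636 213.72727273] [0.49817599 0.27394847 0.05      ]
```

View pics/c1.png

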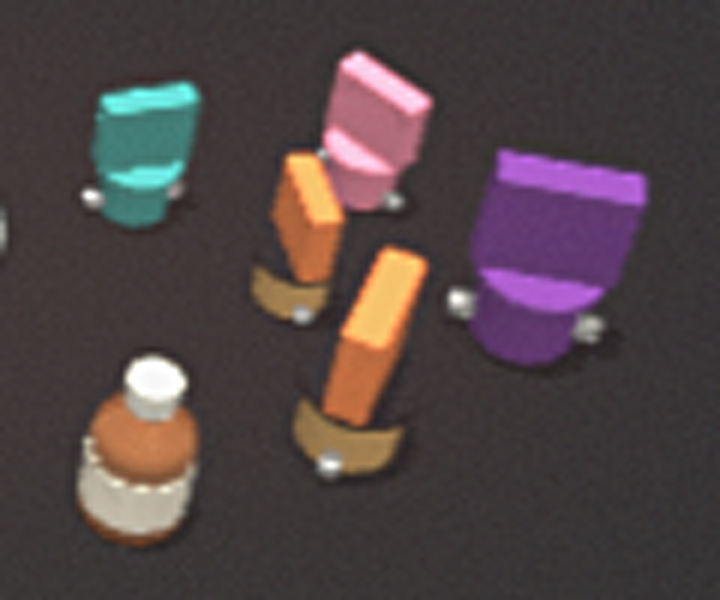

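View pics/c2.png

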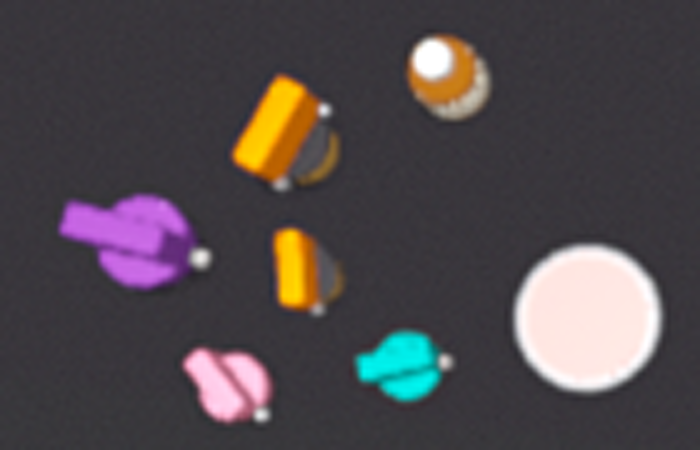

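View pics/c3.png

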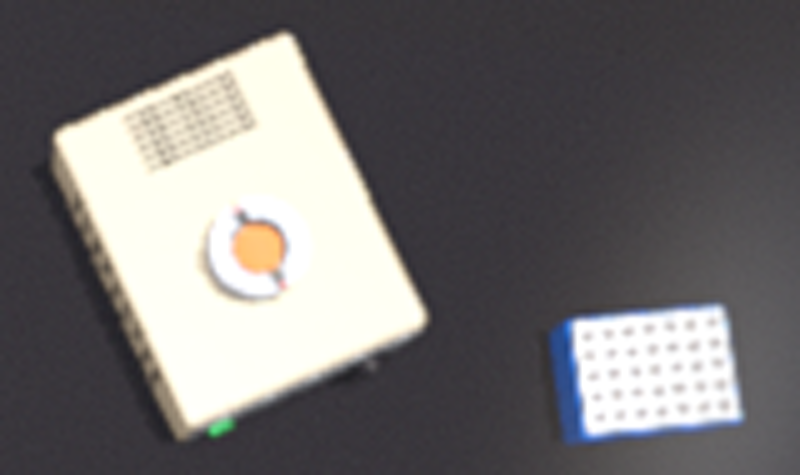

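```bash
cat >> h.py <<'E'
from scipy.spatial.transform import Rotation as Ro
def tcp():
    o=telemetry.get_obs();q=o['eef_rot'];return np.array(o['eef_pos']),Ro.from_quat([q[1],q[2],q[3],q[0]]).as_matrix(),o
E
python3 - <<'E'
from h import *
import pickle
D=pickle.load(open('d0.pkl','rb'));s,t,w=D['scene'],D['top'],D['wrist']
print('lamp top',tri(s,(432.8,211.3),t,(218,213.6)))
print('big top',tri(s,(380+385/6,180+293/6),t,(160+272/5,160+123/5)))
print('socket',onz(t,320+261/5,135+247/5,.115))
p,R,o=tcp()
print('R',R.round(3)); C=-w['R'].T@w['t']
print('cam in tool',R.T@(C-p), 'axes',(R.T@w['R'].T).round(3))
for n,c in (('d',(0,0,1)),):print()
for u,v in((160+587/5,160+318/5),):print('dish',onz(t,u,v,.018))
print('bottle',onz(t,249,174,.085),'purple',onz(t,182,206,.09),'pink',onz(t,205,237,.06),'teal',onz(t,240,233,.06))
E
```

```text
lamp top (array([0.49702507, 0.28066255, 0.06661478]), np.float64(0.003981562520414318))
big top (array([0.58423321, 0.28696783, 0.09073099]), np.float64(0.005644292348670349))
socket [ 0.56432424 -0.19632665  0.115     ]
R [[-0.907  0.421 -0.001]
 [ 0.421  0.907 -0.001]
 [ 0.    -0.001 -1.   ]]
cam in tool [ 0.07532401 -0.00090438 -0.1420849 ] axes [[ 0.001 -0.954 -0.299]
 [ 1.     0.001  0.001]
 [-0.001 -0.299  0.954]]

dish [0.46469802 0.1002955  0.018     ]
bottle [0.61488138 0.17850753 0.085     ] purple [0.5206132  0.38285881 0.09      ] pink [0.42604516 0.3200829  0.06      ] teal [0.43510386 0.21169457 0.06      ]
```

Two orange candidates: the small one at scene (431,219) / top (221,214), its top triangulated at about 67 mm, and the big one at scene (441,240) / top (217,186), top at about 91 mm. The crop shows the small one is the one meant. The slots with their red dots show in the top crop at about (368,177) and (377,192). Next I move the wrist camera over the lamp.

```bash
python3 -m pendant '[[[-0.26,-0.1,0,0,0,0],[-0.26,-0.1,0,0,0,0],[-0.26,-0.1,0,0,0,0],[-0.26,-0.1,0,0,0,0],[-0.26,-0.1,0,0,0,0],[-0.26,-0.1,0,0,0,0],[0,0,0,0,0,-0.05],[0,0,0,0,0,-0.05],[0,0,0,0,0,-0.05],[0,0,0,0,0,0]]]' 0.4
python3 - <<'E'
from h import *
import pickle
c=cam('wrist','w1.png');pickle.dump((c,tcp()[:2]),open('w1.pkl','wb'));print(tcp()[0],tcp()[1].round(3))
E
```

```text
time_s: 1.4
eef_pos: [0.4806, 0.2722, 0.2274]
eef_rot: [-0.002, -0.025, 1.0, -0.001]
wrist_force: [0.6, -0.3, 0.2]
opening: 0.604
[0.48056783 0.27222606 0.22739584] [[-0.999 -0.048 -0.005]
 [-0.048  0.999 -0.003]
 [ 0.005 -0.002 -1.   ]]
```

View pics/w1.png

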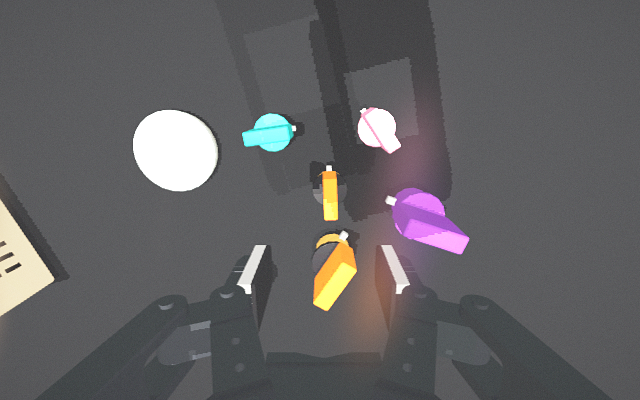

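Run:
```python
from h import *
import pickle
c,_=pickle.load(open('w1.pkl','rb'))
im=c['pixels'][150:235,290:370]
cv2.imwrite('pics/c4.png',cv2.resize(im,None,fx=7,fy=7,interpolation=cv2.INTER_CUBIC))
hsv=cv2.cvtColor(c['pixels'],cv2.COLOR_BGR2HSV)
m=cv2.inRange(hsv,(8,150,120),(28,255,255));m[:,:310]=0;m[:,350:]=0;m[:150]=0;m[225:]=0
for v in range(168,222,4):
    xs=np.where(m[v])[0]
    print(v,xs.min() if len(xs) else None,xs.max() if len(xs) else None,c['pixels'][v,330])
```

```text
168 None None [255 255 255]
172 322 335 [ 61 172 255]
176 322 335 [ 65 175 254]
180 322 336 [ 84 225 255]
184 322 336 [ 86 226 255]
188 323 336 [ 80 224 255]
192 323 336 [ 81 224 255]
196 323 337 [ 82 224 255]
200 327 337 [ 88 227 255]
204 332 337 [134 255 255]
208 323 337 [145 255 255]
212 324 337 [138 255 255]
216 324 337 [139 255 255]
220 326 334 [ 96 136 237]
```

View pics/c4.png

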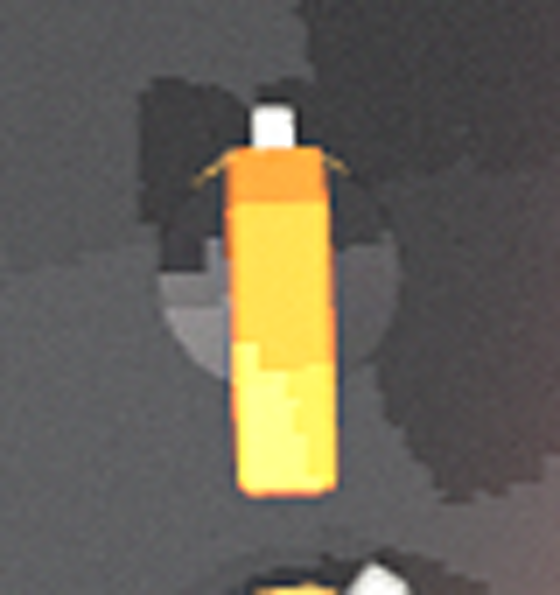

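Run:
```python
from h import *
import pickle
c,(p,R)=pickle.load(open('w1.pkl','rb'));D=pickle.load(open('d0.pkl','rb'));s,t=D['scene'],D['top']
P=[onz(c,u,v,.07) for u,v in((322.7,179),(337.3,179),(338.3,219.9),(324,220.2))]
for q in P:print(q)
ce=np.mean(P,0);print('ctr',ce,'len',np.linalg.norm(P[0]-P[3]),np.linalg.norm(P[1]-P[0]))
d=(P[3]+P[2])/2-(P[0]+P[1])/2;print('ang',np.degrees(np.arctan2(d[1],d[0])))
uv=np.mean([(322.7,179),(337.3,179),(338.3,219.9),(324,220.2)],0)
print('tri',tri(c,uv,s,(432.8,211.3)),tri(c,uv,t,(218,213.6)))
print('scene/top pred',proj(s,ce),proj(t,ce))
print('tool x ang',np.degrees(np.arctan2(R[1,0],R[0,0])))
d=ce-p;print('delta tool',R.T@d)
```

```text
[0.47790083 0.27047727 0.07      ]
[0.47716657 0.2848024  0.07      ]
[0.51997792 0.28857834 0.07      ]
[0.52105735 0.27398847 0.07      ]
ctr [0.49902567 0.27946162 0.07      ] len 0.04329911956136629 0.014343933445215831
ang 4.845144647098582
tri (array([0.49916727, 0.28060447, 0.06920929]), np.float64(0.002372395760644029)) (array([0.49735699, 0.27855973, 0.07036412]), np.float64(0.0027210400507841188))
scene/top pred (np.float64(431.95585458897244), np.float64(211.0156728250498)) (np.float64(217.44666186154714), np.float64(212.75599108707564))
tool x ang -177.24228340849498
delta tool [-0.01953493  0.00671159  0.15728902]
```

```bash
python3 -m pendant '[[[-0.098,0.034,0,-0.001,-0.0016,-0.0117],[0,0,0.2,0,0,0],[0,0,0.2,0,0,0],[0,0,0,0,0,0]]]' 0.4
python3 - <<'E'
from h import *
import pickle
c=cam('wrist','w2.png');pickle.dump((c,tcp()[:2]),open('w2.pkl','wb'));print(tcp()[0],tcp()[1].round(4))
E
```

```text
time_s: 1.95
eef_pos: [0.5006, 0.2811, 0.1463]
eef_rot: [0.001, -0.037, 0.999, 0.001]
wrist_force: [-0.8, 0.1, -0.1]
opening: 0.603
[0.5021121  0.28153882 0.1485542 ] [[-0.9972 -0.0745  0.0057]
 [-0.0745  0.9972  0.0027]
 [-0.0059  0.0023 -1.    ]]
```

View pics/w2.png

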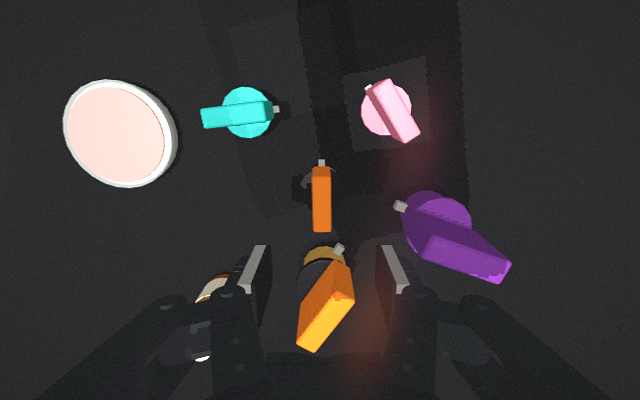

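Run:
```python
from h import *
import pickle
for i in range(4):
    c=cam('wrist');p,R,o=tcp();print(p.round(4),R[:,2].round(4),o['dq'].round(3))
pickle.dump((c,(p,R)),open('w2.pkl','wb'))
cv2.imwrite('pics/c5.png',cv2.resize(c['pixels'][145:245,270:370],None,fx=6,fy=6,interpolation=cv2.INTER_CUBIC))
cv2.imwrite('pics/w3.png',c['pixels'])
hsv=cv2.cvtColor(c['pixels'],cv2.COLOR_BGR2HSV)
```

```text
[0.5033 0.2819 0.1502] [ 0.0087  0.0037 -1.    ] [-0.    -0.025 -0.026 -0.    -0.001 -0.011]
[0.504  0.2821 0.1512] [ 0.0106  0.0043 -0.9999] [-0.001 -0.015 -0.01  -0.003 -0.004 -0.008]
[0.5043 0.2822 0.1516] [ 0.0116  0.0046 -0.9999] [-0.001 -0.006  0.     0.002 -0.005 -0.004]
[0.5043 0.2822 0.1516] [ 0.0119  0.0046 -0.9999] [-0.    -0.002  0.004 -0.    -0.004 -0.004]
```

View pics/c5.png

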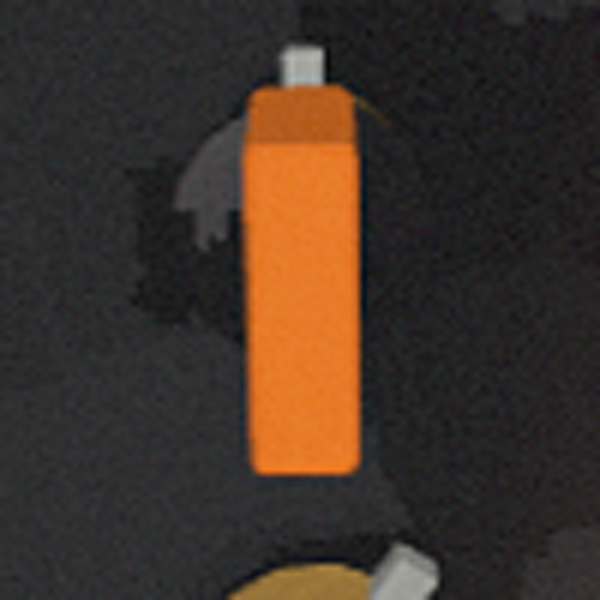

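```bash
cat >> h.py <<'E'
import pickle
def lamp(c,Q,R,p):
    P=[onz(c,u,v,.07) for u,v in Q];ce=np.mean(P,0)
    d=(P[3]+P[2])/2-(P[0]+P[1])/2
    print('ctr',ce.round(4),'ang',np.degrees(np.arctan2(d[1],d[0])),'L',np.linalg.norm(d),np.linalg.norm(P[1]-P[0]))
    tx=np.degrees(np.arctan2(R[1,0],R[0,0]));print('toolx ang',tx,'delta in tool',R.T@(ce-p))
E
python3 - <<'E'
from h import *
c,(p,R)=pickle.load(open('w2.pkl','rb'))
Q=[(270+a/6,145+b/6) for a,b in((246,142),(359,142),(360,472),(250,474))]
lamp(c,Q,R,p)
c1,_=pickle.load(open('w1.pkl','rb'))
print(tri(c,np.mean(Q,0),c1,(330.6,199.5)))
E
```

```text
ctr [0.4985 0.2793 0.07  ] ang 4.688633599227644 L 0.04323565160418365 0.013660930534635459
toolx ang -175.64066030200075 delta in tool [ 0.00696383 -0.00274127  0.08155043]
(array([0.49889341, 0.27940554, 0.06791347]), np.float64(0.0006531519517215776))
```

```bash
python3 -m pendant '[[[0.03,-0.012,0,0.0018,0.0038,-0.0018],[0,0,0,0,0,0],[0,0,0.1,0,0,0],[0,0,0.1,0,0,0],[0,0,0.1,0,0,0],[0,0,0,0,0,0],[0,0,0,0,0,0]]]' 0.4
python3 - <<'E'
from h import *
for i in range(3):
    c=cam('wrist');p,R,o=tcp();print(p.round(4),R[:,2].round(4),o['dq'].round(3))
print(np.degrees(np.arctan2(R[1,0],R[0,0])), R.T@(np.array([.4985,.2793,.035])-p))
cv2.imwrite('pics/w4.png',c['pixels'])
E
```

```text
time_s: 3.08
eef_pos: [0.5016, 0.2802, 0.0962]
eef_rot: [0.004, -0.041, 0.999, 0.0]
wrist_force: [0.4, -0.1, 0.3]
opening: 0.6
[0.5015 0.2801 0.0962] [ 8.8e-03  4.0e-04 -1.0e+00] [ 0.001 -0.002  0.001  0.001 -0.003 -0.   ]
[0.5016 0.2801 0.0963] [ 9.1e-03  5.0e-04 -1.0e+00] [ 0.    -0.001  0.001 -0.001 -0.003 -0.001]
[0.5016 0.2801 0.0963] [ 9.2e-03  6.0e-04 -1.0e+00] [ 0.001  0.001  0.002  0.002 -0.002  0.002]
-175.34126021834132 [ 0.00372482 -0.00058367  0.06123448]
```

View pics/w4.png

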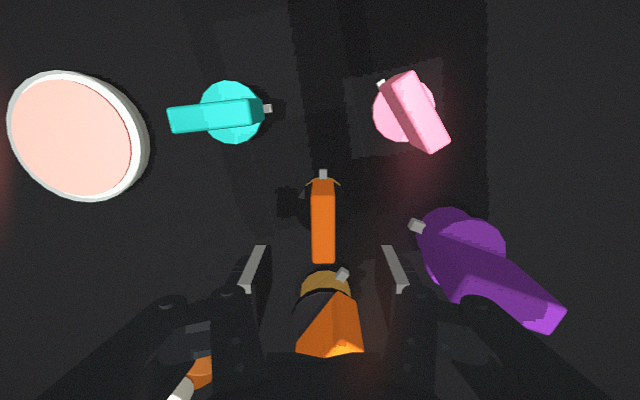

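```bash
python3 -m pendant '[[[0.02,-0.003,0,0.0003,0.004,0],[0,0,0.1,0,0.001,0],[0,0,0.1,0,0.001,0],[0,0,0.05,0,0.001,0],[0,0,0,0,0,0],[0,0,0,0,0,0]]]' 0.4
python3 - <<'E'
from h import *
for i in range(2):
    c=cam('wrist');p,R,o=tcp();print(p.round(4),R[:,2].round(4),o['wrist_force'].round(2))
print(np.degrees(np.arctan2(R[1,0],R[0,0])), R.T@(np.array([.4985,.2793,.035])-p))
cv2.imwrite('pics/w5.png',c['pixels'])
E
```

```text
time_s: 3.98
eef_pos: [0.4967, 0.2789, 0.0422]
eef_rot: [-0.008, -0.041, 0.999, -0.001]
wrist_force: [-0.4, -0.5, 0.5]
opening: 0.602
[0.4966 0.2789 0.0423] [-0.0152 -0.0026 -0.9999] [ 0.56  0.19 -0.15]
[0.4968 0.279  0.0426] [-0.0146 -0.0025 -0.9999] [ 0.62  0.13 -0.47]
-175.34876491999873 [-0.00181831  0.00021317  0.00758871]
```

View pics/w5.png

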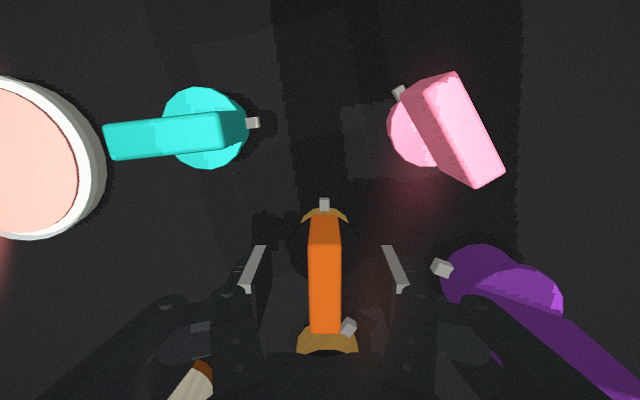

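```bash
python3 -m pendant '[[[-0.009,0.001,0.02,-0.0008,-0.0046,0],[0,0,0,0,0,0],[0,0,0.01,0,0,0],[0,0,0,0,0,0]]]' 0.4
python3 - <<'E'
from h import *
for i in range(2):
    c=cam('wrist');p,R,o=tcp();print(p.round(4),R[:,2].round(4),o['wrist_force'].round(2))
print(np.degrees(np.arctan2(R[1,0],R[0,0])), R.T@(np.array([.4985,.2793,.035])-p))
E
```

```text
time_s: 4.58
eef_pos: [0.4995, 0.2797, 0.0375]
eef_rot: [0.002, -0.041, 0.999, 0.001]
wrist_force: [0.4, -0.3, -0.3]
opening: 0.598
[0.4996 0.2797 0.0376] [ 0.0032  0.0023 -1.    ] [0.01 0.49 1.29]
[0.4997 0.2797 0.0377] [ 0.0033  0.0023 -1.    ] [-0.06  0.26  0.72]
-175.34087194925743 [ 0.0012016  -0.00034444  0.00265629]
```

```bash
python3 -m pendant '[[[0.005,-0.001,0.012,0.0006,0.0008,0],[0,0,0,0,0,0]]]' 0.4
python3 -m pendant '[[[0,0,0,0,0,0],[0,0,0,0,0,0],[0,0,0,0,0,0],[0,0,0,0,0,0],[0,0,0,0,0,0],[0,0,0,0,0,0]]]' 1
python3 - <<'E'
from h import *
for i in range(2):
    c=cam('wrist');p,R,o=tcp();print(p.round(4),R[:,2].round(4),o['wrist_force'].round(2),o['torque'].round(2),o['opening'])
cv2.imwrite('pics/w6.png',c['pixels'])
E
```

```text
time_s: 4.92
eef_pos: [0.4987, 0.2794, 0.0351]
eef_rot: [0.0, -0.041, 0.999, 0.0]
wrist_force: [-0.7, 0.0, -1.0]
opening: 0.602
time_s: 5.68
eef_pos: [0.4988, 0.2795, 0.0352]
eef_rot: [0.001, -0.041, 0.999, 0.0]
wrist_force: [-0.2, -0.2, -0.2]
opening: 0.156
[0.4988 0.2795 0.0352] [ 1.1e-03  2.0e-04 -1.0e+00] [-0.21 -0.88 -0.1 ] [-0.03 -0.05 -0.01] 0.15374814526232908
[0.4988 0.2795 0.0352] [ 1.1e-03  2.0e-04 -1.0e+00] [-0.12  0.25  0.41] [-0.02 -0.03 -0.04] 0.15934173400409254
```

View pics/w6.png

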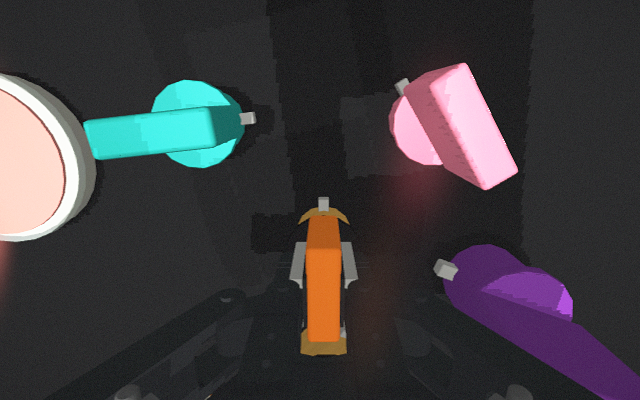

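```bash
python3 -m pendant '[[[0,0,-0.05,0,0,0],[0,0,-0.15,0,0,0],[0,0,-0.25,0,0,0],[0,0,-0.25,0,0,0],[0,0,-0.25,0,0,0],[0,0,-0.15,0,0,0],[0,0,0,0,0,0],[0,0,0,0,0,0]]]' 1
python3 - <<'E'
from h import *
for i in range(2):
    c=cam('wrist');p,R,o=tcp();print(p.round(4),R[:,2].round(4),o['wrist_force'].round(2),o['torque'].round(2),o['opening'])
cv2.imwrite('pics/w7.png',c['pixels'])
E
```

```text
time_s: 6.78
eef_pos: [0.4963, 0.2787, 0.2624]
eef_rot: [-0.001, -0.041, 0.999, -0.0]
wrist_force: [-0.0, 0.1, -1.7]
opening: 0.156
[0.4964 0.2787 0.2624] [-0.0029 -0.0011 -1.    ] [ 0.28 -0.05 -1.41] [-0.02 -0.01  0.02] 0.1599051974368273
[0.4963 0.2787 0.262 ] [-0.0036 -0.0014 -1.    ] [-0.59  0.46 -2.42] [-0.03 -0.02 -0.02] 0.15848914725922922
```

View pics/w7.png

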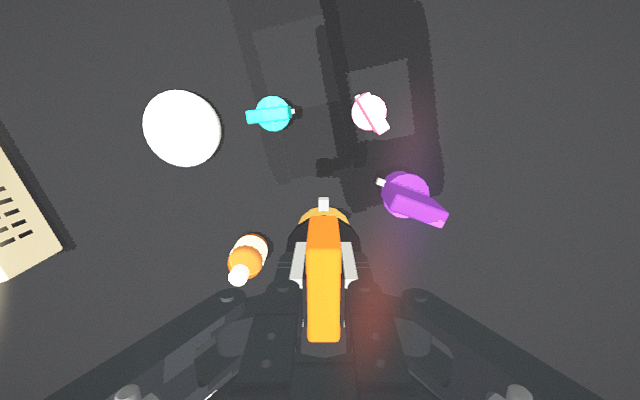

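```bash
python3 -m pendant '[[[-0.042,-0.252,0,0,0,0],[-0.042,-0.252,0,0,0,0],[-0.042,-0.252,0,0,0,0],[-0.042,-0.252,0,0,0,0],[-0.042,-0.252,0,0,0,0],[-0.042,-0.252,0,0,0,0],[-0.042,-0.252,0,0,0,0],[-0.042,-0.252,0,0,0,0],[-0.042,-0.252,0,0,0,0],[0,0,0,0,0,0]]]' 1
python3 -m pendant '[[[0,0,0,0,0,-0.05],[0,0,0,0,0,-0.05],[0,0,0,0,0,-0.05],[0,0,0,0,0,0],[0,0,0,0,0,0]]]' 1
python3 - <<'E'
from h import *
for i in range(3):
    c=cam('wrist');p,R,o=tcp();print(p.round(4),R[:,2].round(4),o['wrist_force'].round(2))
print(np.degrees(np.arctan2(R[1,0],R[0,0])))
cv2.imwrite('pics/w8.png',c['pixels']);pickle.dump((c,(p,R)),open('w8.pkl','wb'))
E
```

```text
time_s: 8.12
eef_pos: [0.604, -0.1792, 0.2394]
eef_rot: [-0.017, -0.042, 0.999, 0.003]
wrist_force: [-0.0, 0.2, -1.6]
opening: 0.153
time_s: 8.75
eef_pos: [0.6002, -0.175, 0.2304]
eef_rot: [-0.021, -0.279, 0.96, 0.013]
wrist_force: [0.3, 0.9, -1.2]
opening: 0.158
[ 0.6002 -0.175   0.2304] [-0.0469  0.0136 -0.9988] [-0.51  0.35 -1.86]
[ 0.6003 -0.1753  0.2307] [-0.0464  0.0133 -0.9988] [-0.09 -0.21 -1.7 ]
[ 0.6005 -0.1755  0.231 ] [-0.0459  0.013  -0.9989] [-0.04 -0.6  -1.14]
-147.48375331563602
```

View pics/w8.png

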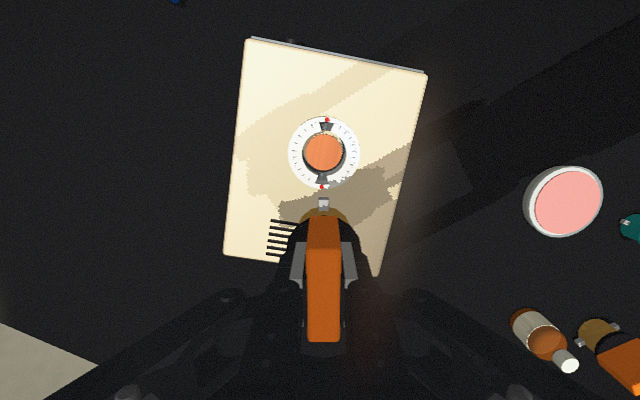

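```bash
python3 -m pendant '[[[0,0,0,0.0114,-0.0101,0],[0,0,0,0,0,0],[0,0,0,0,0,0],[0,0,0,0,0,0]]]' 1
python3 - <<'E'
from h import *
for i in range(4):
    c=cam('wrist');p,R,o=tcp();print(p.round(4),R[:,2].round(4),o['wrist_force'].round(2))
print(np.degrees(np.arctan2(R[1,0],R[0,0])))
cv2.imwrite('pics/w9.png',c['pixels']);pickle.dump((c,(p,R)),open('w9.pkl','wb'))
cv2.imwrite('pics/c9.png',cv2.resize(c['pixels'][95:225,260:390],None,fx=4.6,fy=4.6,interpolation=cv2.INTER_CUBIC))
E
```

```text
time_s: 9.4
eef_pos: [0.6008, -0.1756, 0.2315]
eef_rot: [0.0, -0.278, 0.96, -0.0]
wrist_force: [-0.4, 0.4, -2.1]
opening: 0.158
[ 0.6009 -0.1756  0.2315] [ 6.e-04 -5.e-04 -1.e+00] [ 0.55  0.37 -0.71]
[ 0.6009 -0.1756  0.2314] [ 6.e-04 -5.e-04 -1.e+00] [-0.68  0.44 -1.83]
[ 0.6008 -0.1756  0.2313] [ 6.e-04 -5.e-04 -1.e+00] [-0.17 -0.82 -1.95]
[ 0.6008 -0.1756  0.2313] [ 6.e-04 -4.e-04 -1.e+00] [ 0.52  0.05 -1.58]
-147.66986047902557
```

View pics/c9.png

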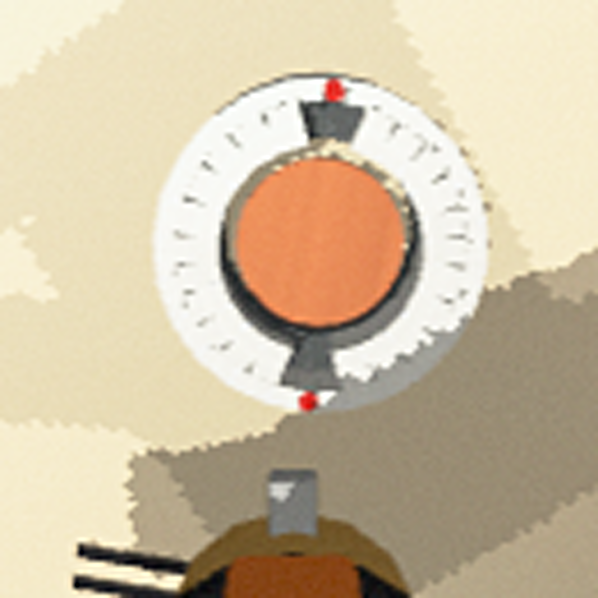

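```bash
cat >> h.py <<'E'
def dots(c,box):
    x0,y0,x1,y1=box
    hsv=cv2.cvtColor(c['pixels'],cv2.COLOR_BGR2HSV).astype(int)
    H,S,V=hsv[...,0],hsv[...,1],hsv[...,2]
    m=(((H<6)|(H>172))&(S>150)&(V>90)).astype(np.uint8)
    k=np.zeros_like(m);k[y0:y1,x0:x1]=1;m&=k
    n,l,st,ce=cv2.connectedComponentsWithStats(m)
    return [(st[i,4],ce[i]) for i in range(1,n) if st[i,4]>=4]
E
python3 - <<'E'
from h import *
def rim(c,box):
    x0,y0,x1,y1=box
    hsv=cv2.cvtColor(c['pixels'],cv2.COLOR_BGR2HSV)
    return hsv
for f in('w8','w9'):
    c,(p,R)=pickle.load(open(f+'.pkl','rb'))
    ds=[d for d in dots(c,(280,105,370,200))];print(f,ds)
    P=[onz(c,*d[1],.122) for d in ds]
    if len(P)==2:
        print(P,'mid',(P[0]+P[1])/2,'dist',np.linalg.norm(P[0]-P[1]));d=P[1]-P[0];print(np.degrees(np.arctan2(d[1],d[0])))
c9,(p,R)=pickle.load(open('w9.pkl','rb'));T=imaging.camera('top')
t=cam('top','top1.png')
dt=dots(t,(350,160,395,205));print(dt)
E
python3 - <<'E'
from h import *
c,_=pickle.load(open('w9.pkl','rb'))
# rim outer edge from crop points
pts=np.array([(154,245),(489,240),(320,76),(205,130),(440,130),(200,360),(315,412),(175,170)],float)/4.6+np.array([260,95])
W=np.array([onz(c,*q,.122)[:2] for q in pts])
A=np.c_[2*W,np.ones(len(W))];s=np.linalg.lstsq(A,(W**2).sum(1),rcond=None)[0]
print('rim ctr',s[:2],'r',np.sqrt(s[2]+s[0]**2+s[1]**2))
t=cv2.imread('pics/top1.png')
cv2.imwrite('pics/c10.png',cv2.resize(t[160:210,345:400],None,fx=10,fy=10,interpolation=cv2.INTER_CUBIC))
E
```

```text
w8 [(np.int32(13), array([326.46153846, 119.15384615])), (np.int32(11), array([321.09090909, 186.36363636]))]
[array([ 0.54192215, -0.20596543,  0.122     ]), array([ 0.58985169, -0.1805351 ,  0.122     ])] mid [ 0.56588692 -0.19325027  0.122     ] dist 0.0542581064471773
27.949413896921623
w9 [(np.int32(13), array([332.07692308, 114.23076923])), (np.int32(11), array([326.54545455, 181.63636364]))]
[array([ 0.54193471, -0.20603942,  0.122     ]), array([ 0.5896337 , -0.18064283,  0.122     ])] mid [ 0.56578421 -0.19334113  0.122     ] dist 0.054038692146827015
28.032380269234423
[]
rim ctr [ 0.56588068 -0.19257666] r 0.02900770589128531
```

View pics/c10.png

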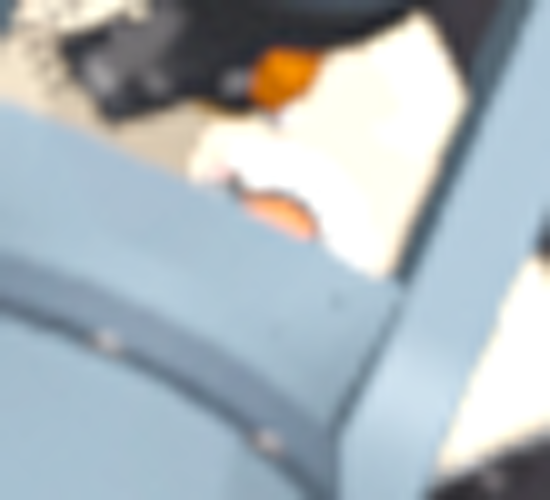

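Run:
```python
from h import *
c,(p,R)=pickle.load(open('w9.pkl','rb'))
o,d=ray(c,0,0)
def intool(u,v,z):
    o,d=ray(c,u,v);o=R.T@(o-p);d=R.T@d
    return o+d*(z-o[2])/d[2]
f=lambda a,b:(260+a/4.6,95+b/4.6)
for a,b,z in((268,472,.025),(317,472,.025),(268,485,.025),(317,485,.025)): print(intool(*f(a,b),z).round(4))
hsv=cv2.cvtColor(c['pixels'],cv2.COLOR_BGR2HSV)
m=cv2.inRange(hsv,(5,150,40),(22,255,255))
for v in range(225,345,15):
    xs=[x for x in np.where(m[v])[0] if 295<x<355];print(v,xs[0],xs[-1],c['pixels'][v,323])
cv2.imwrite('pics/c11.png',cv2.resize(c['pixels'][190:350,270:380],None,fx=3.7,fy=3.7,interpolation=cv2.INTER_CUBIC))
```

```text
[ 0.0245 -0.0038  0.025 ]
[0.0245 0.0021 0.025 ]
[ 0.0228 -0.0038  0.025 ]
[0.0228 0.0021 0.025 ]
225 308 338 [ 18  67 133]
240 306 340 [ 18  66 134]
255 305 341 [ 25  90 179]
270 305 341 [ 24  91 180]
285 306 340 [ 22  91 180]
300 307 339 [ 28  90 180]
315 307 339 [ 29  92 182]
330 307 340 [ 22  84 176]
```

View pics/c11.png

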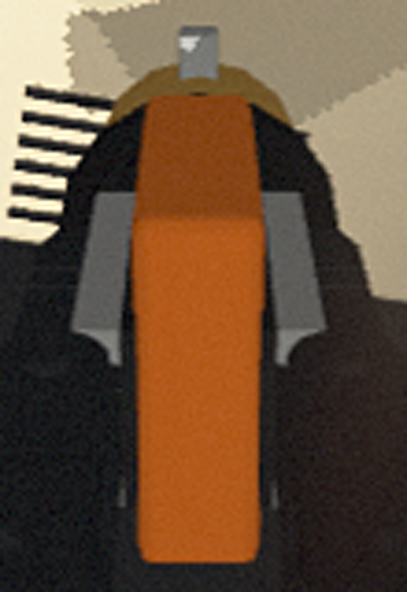

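```bash
python3 -m pendant '[[[0,0,0.1,0,0,0.024],[0,0,0.1,0,0,0],[0,0,0,0,0,0],[0,0,0,0,0,0],[0,0,0,0,0,0]]]' 1
python3 - <<'E'
from h import *
for i in range(3):
    c=cam('wrist');p,R,o=tcp();print(p.round(4),R[:,2].round(4),o['wrist_force'].round(2))
print(np.degrees(np.arctan2(R[1,0],R[0,0])))
cv2.imwrite('pics/w10.png',c['pixels']);pickle.dump((c,(p,R)),open('w10.pkl','wb'))
ds=dots(c,(250,50,390,200));print(ds)
E
```

```text
time_s: 10.32
eef_pos: [0.6014, -0.1759, 0.191]
eef_rot: [0.001, -0.243, 0.97, -0.001]
wrist_force: [0.7, -0.0, -0.8]
opening: 0.156
[ 0.6016 -0.176   0.1912] [ 0.0023 -0.0014 -1.    ] [ 0.05 -1.03 -1.4 ]
[ 0.6016 -0.176   0.1913] [ 0.0025 -0.0014 -1.    ] [ 0.32 -0.44 -1.77]
[ 0.6015 -0.1759  0.1911] [ 0.0023 -0.0013 -1.    ] [-0.   -0.54 -0.71]
-151.92072693279988
[(np.int32(19), array([327.52631579, 115.36842105])), (np.int32(14), array([326.71428571, 194.5       ]))]
```

View pics/w10.png

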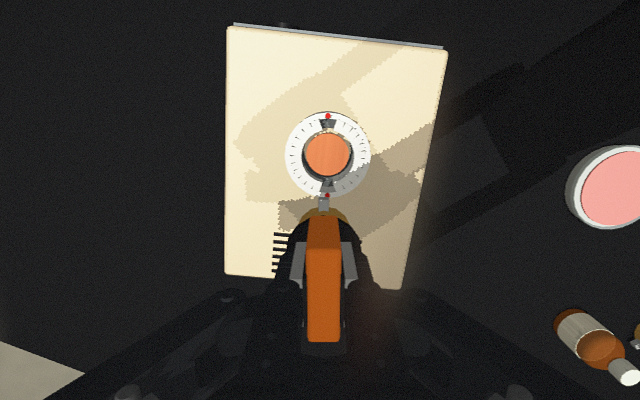

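Run:
```python
from h import *
c,(p,R)=pickle.load(open('w10.pkl','rb'))
c9,_=pickle.load(open('w9.pkl','rb'))
A,B=(327.53,115.37),(326.71,194.5)
P=[onz(c,*A,.122),onz(c,*B,.122)];m=(P[0]+P[1])/2;d=P[1]-P[0]
print(P,m,np.linalg.norm(d),np.degrees(np.arctan2(d[1],d[0])))
print('tri dots',tri(c,A,c9,(332.08,114.23)),tri(c,B,c9,(326.55,181.64)))
ce=m;print('tool frame',R.T@(ce-p))
cv2.imwrite('pics/c12.png',cv2.resize(c['pixels'][100:215,270:385],None,fx=5.2,fy=5.2,interpolation=cv2.INTER_CUBIC))
```

```text
[array([ 0.54186738, -0.20599944,  0.122     ]), array([ 0.58955595, -0.18087358,  0.122     ])] [ 0.56571166 -0.19343651  0.122     ] 0.05390276546223822 27.783568263280383
tri dots (array([ 0.54200531, -0.20587339,  0.11822408]), np.float64(1.5364285094395703e-05)) (array([ 0.59002589, -0.18048454,  0.12017222]), np.float64(0.0002254778049497244))
tool frame [0.03991535 0.00157559 0.06907713]
```

View pics/c12.png

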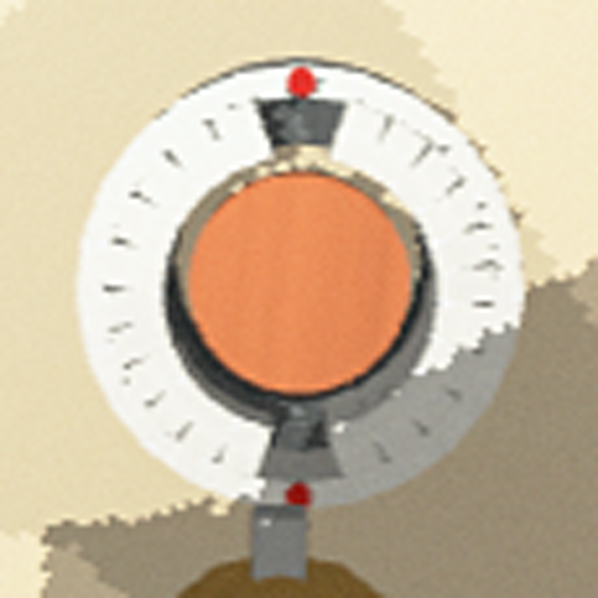

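```bash
python3 -m pendant '[[[0.1,0.006,0,-0.0007,0.0005,0.0008],[0.1,0.006,0,0,0,0],[0,0,0,0,0,0],[0,0,0,0,0,0],[0,0,0,0,0,0]]]' 1
cat >> h.py <<'E'
S=np.array([.5657,-.1933,.122]);SA=-152.1
def rep(n=3,save=None):
    F=[];T=[];Pp=[];Zs=[]
    for i in range(n):
        c=cam('wrist');p,R,o=tcp();F.append(o['wrist_force']);T.append(o['torque']);Pp.append(p);Zs.append(R)
    p=np.mean(Pp,0);R=Zs[-1]
    hand=np.array([0,-.0009,.0352])
    lp=p+R@hand
    d=R.T@(S-lp)
    a=np.degrees(np.arctan2(R[1,0],R[0,0]))
    print('t',o['time_s'],'tcp',p.round(4),'underside below mouth mm',((.122-lp[2])*1e3).round(1),'err tool mm',(d[:2]*1e3).round(2),'ang',round(a,2),'turned cw',round((SA-a),2))
    dz=np.array([0,0,-1])-R[:,2]
    print('tilt fix units rx,ry',(-R[:,1]@dz/np.pi).round(4),(R[:,0]@dz/np.pi).round(4),'F',np.mean(F,0).round(2),'T',np.mean(T,0).round(3),'open',round(o['opening'],3))
    if save: cv2.imwrite('pics/'+save,c['pixels'])
    return c
E
python3 -c "
from h import *
rep(4,'w11.png')"
```

```text
time_s: 11.1
eef_pos: [0.5662, -0.1929, 0.1931]
eef_rot: [0.002, -0.242, 0.97, -0.001]
wrist_force: [0.6, 0.5, -1.4]
opening: 0.152
t 11.3 tcp [ 0.5661 -0.1928  0.1929] underside below mouth mm -35.7 err tool mm [0.71 0.85] ang -152.0 turned cw -0.1
tilt fix units rx,ry -0.0008 0.0007 F [-0.09  0.18 -1.62] T [-0.016 -0.004  0.   ] open 0.155
```

View pics/w11.png

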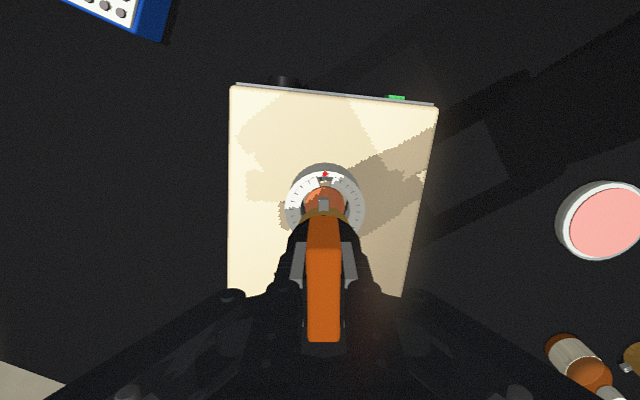

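```bash
python3 -m pendant '[[[0.003,0.004,0.07,-0.0008,0.0007,0],[0,0,0.06,0,0,0],[0,0,0,0,0,0],[0,0,0,0,0,0],[0,0,0,0,0,0]]]' 1
python3 -c "
from h import *
c=rep(4)
cv2.imwrite('pics/c13.png',cv2.resize(c['pixels'][150:250,270:380],None,fx=6,fy=6,interpolation=cv2.INTER_CUBIC))"
```

```text
time_s: 11.92
eef_pos: [0.5646, -0.1919, 0.1638]
eef_rot: [-0.001, -0.242, 0.97, 0.001]
wrist_force: [0.5, -0.8, -1.4]
opening: 0.152
t 12.125 tcp [ 0.5647 -0.192   0.1639] underside below mouth mm -6.7 err tool mm [-0.3  -0.81] ang -151.98 turned cw -0.12
tilt fix units rx,ry 0.0005 -0.0004 F [-0.08 -0.01 -1.2 ] T [ 0.003  0.022 -0.011] open 0.158
```

View pics/c13.png

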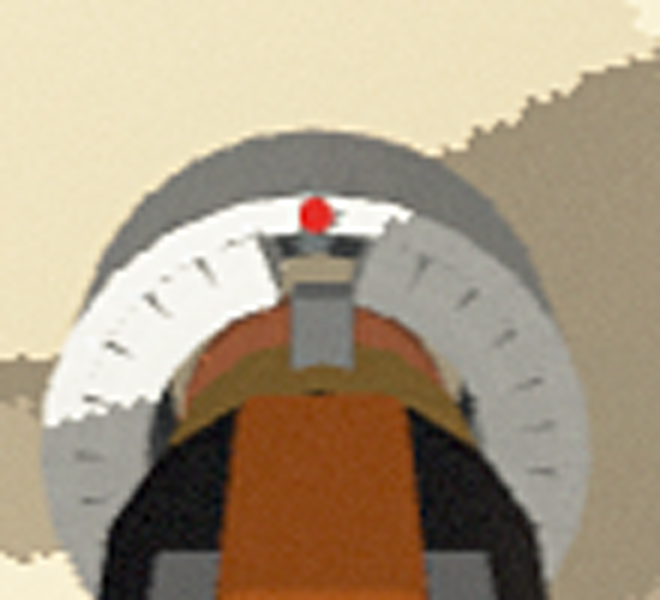

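```bash
python3 -m pendant '[[[-0.0015,-0.0035,0.01,0.0005,-0.0004,0.0006],[0,0,0.01,0,0,0],[0,0,0,0,0,0],[0,0,0,0,0,0]]]' 1
python3 -c "
from h import *
c=rep(4)
cv2.imwrite('pics/c14.png',cv2.resize(c['pixels'][150:250,270:380],None,fx=6,fy=6,interpolation=cv2.INTER_CUBIC))"
```

```text
time_s: 12.62
eef_pos: [0.5655, -0.1926, 0.16]
eef_rot: [0.0, -0.241, 0.971, -0.0]
wrist_force: [-0.5, -0.4, -1.4]
opening: 0.157
t 12.825 tcp [ 0.5655 -0.1926  0.16  ] underside below mouth mm -2.8 err tool mm [0.18 0.17] ang -152.1 turned cw 0.0
tilt fix units rx,ry -0.0003 0.0002 F [-0.22  0.01 -1.51] T [-0.006 -0.005 -0.006] open 0.156
```

View pics/c14.png

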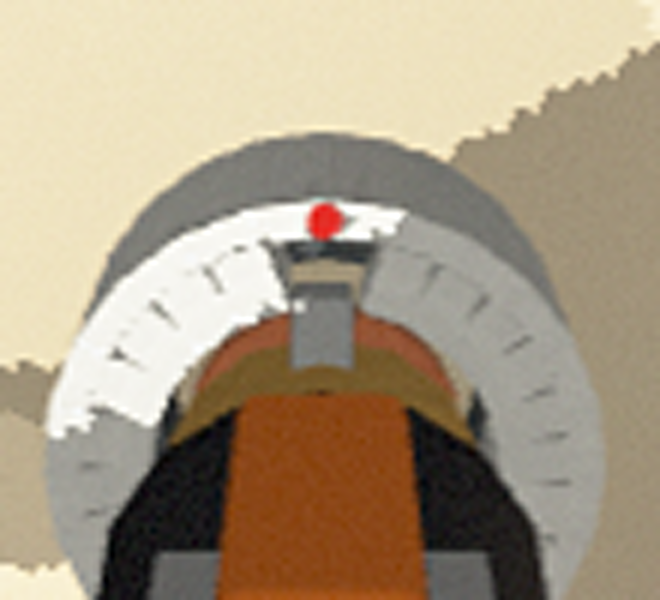

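```bash
python3 -m pendant '[[[0.0009,0.001,0.01,-0.0003,0.0002,0],[0,0,0.012,0,0,0],[0,0,0.012,0,0,0],[0,0,0,0,0,0],[0,0,0,0,0,0]]]' 1
python3 -c "
from h import *
c=rep(4)
cv2.imwrite('pics/c15.png',cv2.resize(c['pixels'][150:250,270:380],None,fx=6,fy=6,interpolation=cv2.INTER_CUBIC))"
```

```text
time_s: 13.45
eef_pos: [0.5651, -0.1924, 0.1527]
eef_rot: [-0.0, -0.241, 0.971, 0.0]
wrist_force: [0.0, -0.3, -1.1]
opening: 0.159
t 13.65 tcp [ 0.5652 -0.1924  0.1527] underside below mouth mm 4.5 err tool mm [-0.07 -0.14] ang -152.1 turned cw -0.0
tilt fix units rx,ry 0.0001 -0.0 F [-0.17 -0.04 -1.37] T [ 0.02  -0.011  0.023] open 0.155
```

View pics/c15.png

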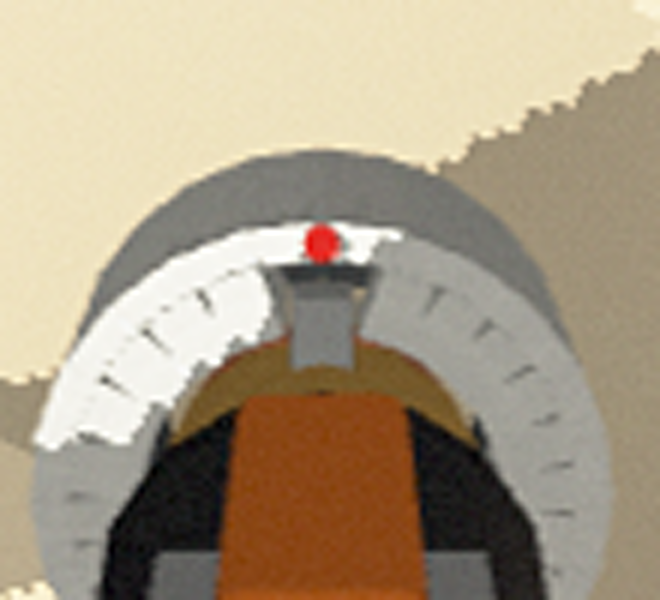

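```bash
python3 -m pendant '[[[0,0,0.01,0,0,0],[0,0,0.01,0,0,0],[0,0,0.01,0,0,0],[0,0,0,0,0,0],[0,0,0,0,0,0]]]' 1
python3 -c "
from h import *
c=rep(3)"
```

```text
time_s: 14.28
eef_pos: [0.5654, -0.1925, 0.1482]
eef_rot: [0.0, -0.241, 0.97, -0.0]
wrist_force: [-2.4, 1.0, 4.1]
opening: 0.158
t 14.425 tcp [ 0.5655 -0.1926  0.1481] underside below mouth mm 9.1 err tool mm [0.14 0.16] ang -152.09 turned cw -0.01
tilt fix units rx,ry -0.0002 0.0001 F [-2.17  0.76  4.42] T [ 0.243  0.479 -0.013] open 0.151
```

```bash
python3 -m pendant '[[[0,0,0.015,0,0,0],[0,0,0.015,0,0,0],[0,0,0.015,0,0,0]]]' 1
python3 -c "
from h import *
c=rep(3)"
```

```text
time_s: 14.8
eef_pos: [0.5657, -0.1927, 0.1403]
eef_rot: [0.0, -0.241, 0.97, -0.001]
wrist_force: [-4.4, 1.4, 9.8]
opening: 0.155
t 14.95 tcp [ 0.5657 -0.1927  0.1402] underside below mouth mm 17.0 err tool mm [0.32 0.4 ] ang -152.08 turned cw -0.02
tilt fix units rx,ry -0.0004 0.0002 F [-3.55  2.06  8.82] T [ 0.407  0.815 -0.005] open 0.157
```

```bash
python3 -m pendant '[[[0.0015,0.002,0.012,-0.0004,0.0002,0],[0,0,0.006,0,0,0],[0,0,0,0,0,0]]]' 1
python3 -c "
from h import *
c=rep(3)"
```

```text
time_s: 15.32
eef_pos: [0.5658, -0.1927, 0.1395]
eef_rot: [0.0, -0.241, 0.97, -0.001]
wrist_force: [-5.1, 2.3, 10.8]
opening: 0.155
t 15.475 tcp [ 0.5658 -0.1927  0.1396] underside below mouth mm 17.6 err tool mm [0.38 0.46] ang -152.07 turned cw -0.03
tilt fix units rx,ry -0.0005 0.0002 F [-4.52  2.16  9.34] T [ 0.441  0.894 -0.02 ] open 0.158
```

```bash
python3 -m pendant '[[[0.004,0.005,0.02,-0.0006,0.0002,0],[0.002,0.002,0.015,0,0,0]]]' 1
python3 -c "
from h import *
c=rep(3)"
```

```text
time_s: 15.72
eef_pos: [0.5659, -0.1928, 0.1361]
eef_rot: [0.002, -0.241, 0.97, -0.001]
wrist_force: [-7.2, 4.5, 21.2]
opening: 0.156
t 15.875 tcp [ 0.5658 -0.1928  0.1361] underside below mouth mm 21.1 err tool mm [0.38 0.52] ang -152.06 turned cw -0.04
tilt fix units rx,ry -0.0011 0.0009 F [-5.25  3.   14.84] T [ 0.644  1.086 -0.007] open 0.152
```

```bash
python3 -m pendant '[[[0.002,0.002,0.004,-0.0005,0.0004,0.03],[0.002,0.002,0.005,0,0,0.03],[0,0,0.005,0,0,0.03]]]' 1
python3 -c "
from h import *
c=rep(1)"
```

```text
time_s: 16.25
eef_pos: [0.567, -0.1932, 0.138]
eef_rot: [0.004, -0.099, 0.995, -0.002]
wrist_force: [-4.7, 3.8, 10.7]
opening: 0.155
t 16.3 tcp [ 0.567  -0.1932  0.1379] underside below mouth mm 19.2 err tool mm [1.39 1.16] ang -168.93 turned cw 16.83
tilt fix units rx,ry -0.0017 0.0022 F [-5.04  2.88 10.25] T [ 0.619  0.887 -0.027] open 0.158
```

```bash
python3 -m pendant '[[[0.007,0.005,0.006,-0.0017,0.0022,0.03],[0.005,0.003,0.006,-0.0005,0.0005,0.03],[0.003,0.002,0.006,-0.0003,0.0003,0.03]]]' 1
python3 -c "
from h import *
c=rep(1)"
```

```text
time_s: 16.68
eef_pos: [0.5671, -0.1932, 0.1389]
eef_rot: [0.003, 0.049, 0.999, -0.001]
wrist_force: [-2.1, 2.2, 9.2]
opening: 0.155
t 16.725 tcp [ 0.5671 -0.1932  0.139 ] underside below mouth mm 18.2 err tool mm [1.45 0.65] ang 174.16 turned cw -326.26
tilt fix units rx,ry -0.0003 0.0018 F [-2.55  2.54  9.94] T [ 0.326  0.576 -0.015] open 0.156
```

```bash
python3 -m pendant '[[[0.006,0.003,0.014,-0.0003,0.002,0.03],[0.004,0.002,0.01,0,0.0006,0.03],[0.003,0.001,0.01,0,0.0003,0.03]]]' 1
python3 -c "
from h import *
c=rep(1)"
```

```text
time_s: 17.1
eef_pos: [0.5673, -0.1929, 0.1369]
eef_rot: [0.002, 0.195, 0.981, -0.001]
wrist_force: [-5.6, 2.7, 11.5]
opening: 0.157
t 17.15 tcp [ 0.5672 -0.1929  0.1369] underside below mouth mm 20.3 err tool mm [ 1.32 -0.03] ang 157.26 turned cw -309.36
tilt fix units rx,ry -0.0005 0.0011 F [-3.    1.7  11.02] T [0.43  0.814 0.027] open 0.151
```

```bash
python3 -m pendant '[[[0.005,0.001,0.007,-0.0003,0.001,0.03],[0.004,0.001,0.007,0,0.0004,0.03],[0.003,0.001,0.007,0,0.0003,0.03]]]' 1
python3 -c "
from h import *
c=rep(1)"
```

```text
time_s: 17.52
eef_pos: [0.5672, -0.1927, 0.137]
eef_rot: [0.002, 0.337, 0.941, -0.001]
wrist_force: [-5.1, 0.9, 10.7]
opening: 0.159
t 17.575 tcp [ 0.5672 -0.1927  0.137 ] underside below mouth mm 20.2 err tool mm [ 0.84 -0.48] ang 140.36 turned cw -292.46
tilt fix units rx,ry -0.0002 0.0013 F [-5.11  0.49 10.58] T [ 0.216  0.831 -0.004] open 0.15
```

```bash
python3 -m pendant '[[[0.004,0,0.007,-0.0002,0.001,0.025],[0.003,0,0.006,0,0.0004,0.025],[0.003,0,0.006,0,0,0.018]]]' 1
python3 -c "
from h import *
c=rep(1)"
```

```text
time_s: 17.95
eef_pos: [0.567, -0.1928, 0.1372]
eef_rot: [0.002, 0.44, 0.898, -0.001]
wrist_force: [-5.5, -1.2, 10.3]
opening: 0.155
t 18.0 tcp [ 0.5669 -0.1928  0.1372] underside below mouth mm 20.0 err tool mm [ 0.44 -0.35] ang 127.65 turned cw -279.75
tilt fix units rx,ry 0.0001 0.0014 F [-4.88  0.29 10.6 ] T [0.13  0.998 0.054] open 0.154
```

```bash
python3 -m pendant '[[[0.002,0,-0.008,0,0.0012,0],[0.002,0,-0.006,0,0.0004,0],[0,0,-0.004,0,0,0],[0,0,0,0,0,0]]]' 1
python3 -c "
from h import *
c=rep(3)"
```

```text
time_s: 18.5
eef_pos: [0.5668, -0.193, 0.1422]
eef_rot: [0.001, 0.441, 0.898, -0.0]
wrist_force: [-2.5, 1.0, 3.2]
opening: 0.158
t 18.65 tcp [ 0.5668 -0.193   0.1423] underside below mouth mm 14.9 err tool mm [ 0.5  -0.17] ang 127.66 turned cw -279.76
tilt fix units rx,ry 0.0 0.0005 F [-1.81  0.85  3.16] T [0.17  0.358 0.034] open 0.155
```

```bash
python3 -m pendant '[[[0.002,0,-0.003,0,0.0004,0],[0,0,-0.002,0,0,0],[0,0,0,0,0,0]]]' 1
python3 -c "
from h import *
c=rep(2)"
python3 -m pendant '[[[0,0,0,0,0,0],[0,0,0,0,0,0],[0,0,0,0,0,0],[0,0,0,0,0,0]]]' 0.4
python3 -c "
from h import *
c=rep(2,'w20.png')"
```

```text
time_s: 19.02
eef_pos: [0.5668, -0.193, 0.1423]
eef_rot: [0.0, 0.441, 0.897, -0.0]
wrist_force: [-0.9, 0.1, 2.1]
opening: 0.156
t 19.125 tcp [ 0.5668 -0.193   0.1423] underside below mouth mm 14.9 err tool mm [ 0.44 -0.15] ang 127.66 turned cw -279.76
tilt fix units rx,ry 0.0001 0.0003 F [ 0.45 -0.88 -0.11] T [-0.078  0.078  0.06 ] open 0.155
time_s: 19.62
eef_pos: [0.5668, -0.1928, 0.1422]
eef_rot: [0.0, 0.441, 0.897, 0.0]
wrist_force: [0.6, -0.0, -0.0]
opening: 0.598
t 19.725 tcp [ 0.5668 -0.1928  0.1422] underside below mouth mm 15.0 err tool mm [ 0.29 -0.32] ang 127.65 turned cw -279.75
tilt fix units rx,ry 0.0002 0.0002 F [-0.22 -0.89  0.37] T [-0.03   0.004  0.032] open 0.604
```

View pics/w20.png

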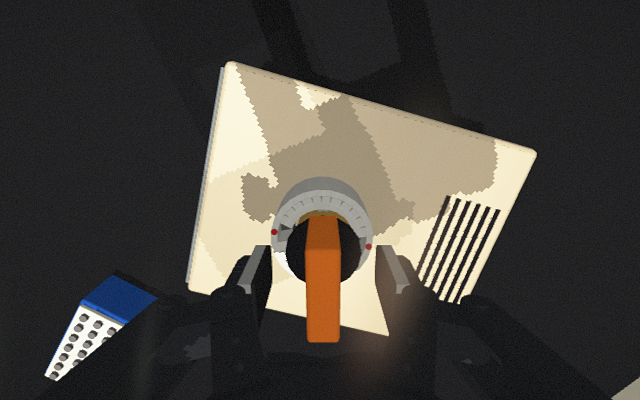

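Released, and the lamp stands still between the open pads with zero force. The slot dots show at (274,232) and (368,247), so the bar lies about 80° from the slots. Now I retreat upward and check.

```bash
python3 -m pendant '[[[0,0,-0.05,0,0,0],[0,0,-0.1,0,0,0],[0,0,-0.15,0,0,0],[0,0,-0.2,0,0,0],[0,0,-0.1,0,0,0],[0,0,0,0,0,0],[0,0,0,0,0,0]]]' 0.4
python3 -c "
from h import *
c=rep(2,'w21.png');pickle.dump(c,open('w21.pkl','wb'))
s=cam('scene');cv2.imwrite('pics/c21s.png',cv2.resize(s['pixels'][170:290,200:320],None,fx=5,fy=5,interpolation=cv2.INTER_CUBIC))
cv2.imwrite('pics/s21.png',s['pixels'])
cv2.imwrite('pics/c21.png',cv2.resize(c['pixels'][120:320,220:420],None,fx=3,fy=3,interpolation=cv2.INTER_CUBIC))
print(proj(s,[.5657,-.1933,.122-.015+.07]),dots(c,(220,120,420,320)))"
```

```text
time_s: 20.6
eef_pos: [0.5667, -0.1927, 0.2688]
eef_rot: [0.001, 0.441, 0.897, 0.0]
wrist_force: [0.3, 0.4, -0.3]
opening: 0.603
t 20.7 tcp [ 0.5667 -0.1927  0.2685] underside below mouth mm -111.3 err tool mm [ 0.35 -0.36] ang 127.65 turned cw -279.75
tilt fix units rx,ry 0.0003 0.0005 F [-0.83  0.18  0.09] T [ 0.009 -0.009 -0.03 ] open 0.6
(np.float64(247.39311115029966), np.float64(199.41360011220144)) [(np.int32(8), array([293.875, 178.125])), (np.int32(7), array([350.        , 187.28571429]))]
```

View pics/c21.png

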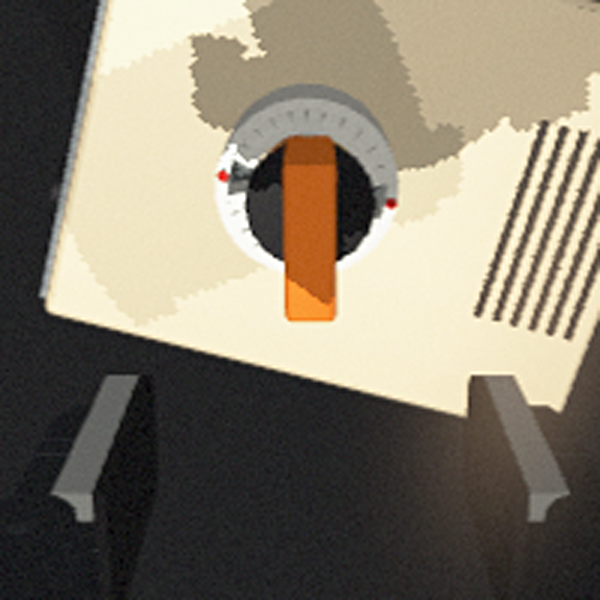

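View pics/c21s.png

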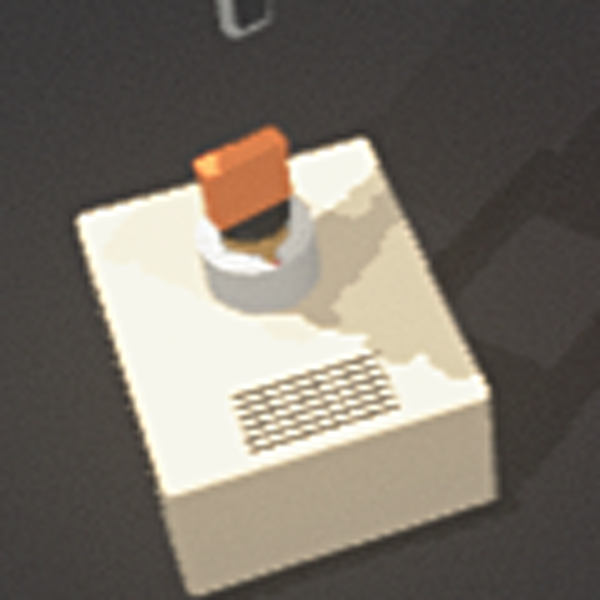

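View pics/s21.png

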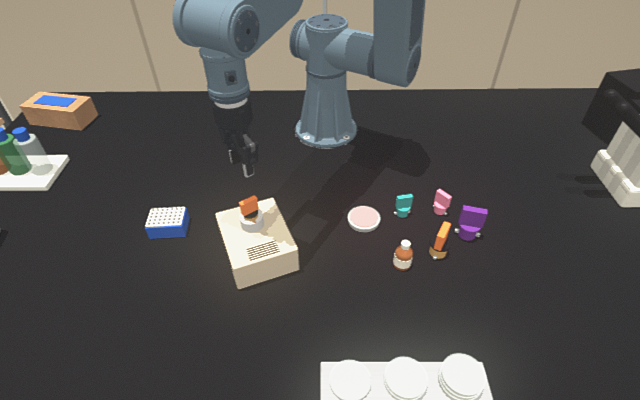

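```bash
python3 -c "
from h import *
print(ctrl.hand_in())"
```

```text
the job is handed in; nothing more can be done
None
```

The small orange-handled lamp module is locked upright in the socket tower, released, with the gripper clear above it. I handed the job in at about 21 s.

- **Fit and push:** The lugs went into the slots with no measurable force. The spring first pushed back at about 6 N, 9 mm below the mouth, as described. I overshot slightly, and the underside reached the floor of the socket (about 21 mm). The wrist force peaked at about 21 N vertically, about 23 N on the box including the lamp's weight.
- **Twist:** I turned the lamp clockwise to about 80° from the slots, in the middle of the lock range. Sideways force during the twist stayed around 5 N.
- **Lock:** After I eased off, the lamp rose to about 15 mm below the mouth, the locked height. The gripper carried less than the full spring force there, so the pockets were holding the lamp. I did not try turning it back to test the lock.
- **Last checks:** After release the lamp stood still and the wrist force was about zero. In the scene camera its top was within about 1 pixel of where a locked lamp should be, and in the wrist camera the bar still lay about 80° from the red dots. The bottle, dish, tip rack and the other lamps appear where they were in the first picture.
- **Disagreements:** The wrist camera and the tool position differed by about 1 mm sideways, and two-view heights were off by 1 to 4 mm (the rim read 118–120 mm, not 122). The rim's measured diameter did match 58 mm at the stated height.

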